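# Set and lock the depth stop on a fixture cup

### The arm

A 6-joint arm with a two-finger parallel gripper is mounted at the origin on a cart in front of the work surface, level with it; the furniture and walls round the work are solid. World frame = base frame: x ahead of the robot, y to its left, z up, the work surface at z = 0. Lengths are in m, angles in rad, forces in N, time in s.
With the tool pointing down it reaches from about 0.35 to 0.8 m from the base axis. Payload 7.3 kg.
Tool frame: the origin (TCP) lies at the very end of the fingers, on their centre line; the grasp point (between the pads) lies 19 mm behind it (manip.hold_point_z is the distance from the TCP to the grasp point, in m); x points along the fingers, z is the direction in which the jaws open and shut, and the axes are right-handed (so a half turn about x gives the same grasp; the last joint's range is limited). The gripper opens to 85 mm and grips with 20 to 120 N. Pads are 22 mm wide; open, the fingers measure 114 mm over their backs; the gripper's body (76 mm by 85 mm) begins 54 mm behind the grasp point. The pads swing forward as they close: fully open they stand 13 mm farther back than shut.
Start: joints at [1.025, 0.342, 1.524, -0, 1.275, -0.146], TCP at [0.204, 0.484, 0.231] pointing down, gripper open.
Joint ranges: [-2.53, 2.53], [-0.77, 2.02], [0.04, 2.7], [-1, 4.14], [0.28, 2.66], [-3.11, 3.11]. Speed limits (rad/s): [2.57, 2.57, 3.14, 3.14, 3.14, 3.14].

### API

Orientations are given as a unit quaternion [x, y, z, w].
In Python, from bench import observe, optics, ticket, manip gives the robot as it stands.
- The arm moves only by the tool play_rows, never from a script. Its argument "deltas" is a list of rows, each a list of 3 entries, a list of its own where there are three numbers: the finger opening in mm, from 0 to 85.4, then the shift along the tool's x, y, z in mm, then the turn about the tool's x in rad. In form: [[grip, [x, y, z], roll], ...]. A call has exactly 8 rows; each row is the pose to reach, as a shift and turn from the pose commanded when the call began, along the tool's axes at that moment; what a row does not reach only later rows make up. A row lasts 1/10 s, in which the tool goes at most 50 mm and 8.59 degrees, less where a joint would pass 70% of its speed; a pose out of reach is approached as far as the arm can. A call with a gripper value outside its range is refused whole. The fingers move at their own pace and stop on an object; "squeeze" is the grip in N (left out, the last holds). Time passes only in rows, so rows that repeat a pose let the fingers close, or fill a call up. It gives the time, the measured TCP pose, the force and the opening at its end, in the units of the state.
- observe(): the state, without advancing time (a new reading comes with each control period).
- optics.grab_frame(name): name is "side" or "top"; returns the picture (480x640x3 uint8, red, green, blue); there is no depth.
- optics.camera_params(name): a dict with "fx", "fy", "cx", "cy" (pixels), "D" ([k1, k2, p1, p2, k3] as OpenCV has them; the pictures are not rectified), "extrinsics" (4x4, takes a point from camera to world coordinates). Camera axes: x right, y down, z forward; pixel columns grow to the right and rows downward; lengths in m; the calibration is good to about 2 mm. A picture is of the moment at which its call begins. camera_params takes no time and is no camera call.
- ticket.finish_job(): hands the job in, once; it reports no verdict.
The state is a dict: "t": time; "joint_positions": joint angles; "joint_velocities": joint speeds; "effort": joint torques, N m; "position": TCP position; "tcp_rot": TCP orientation; "ft_force": force on the tool from outside, world axes, zero at the start; "torque": the same for the moment, N m; "width": finger opening in m.
Only numpy, scipy, OpenCV 4.12 (cv2) and the standard library are available. Lean on these libraries where they do the work, as an engineer would, in place of code of your own. Each camera call takes 0.05 s, during which the arm holds its last target. There are 200 camera calls.

### The job

A steel fixture cup stands under the rod of the depth-stop stand. Gently lower the rod until its foot rests on the rim of that cup, without pressing hard, then swing the clamp lever all the way round to lock the rod there. Leave all three cups standing where they are.

Things in the scene. Friction and masses are not known exactly. Their poses are not given: they have to be found in the camera images.
- stand: Grey stand fixed to the bench: U-shaped foot 170 x 120 x 14 mm open to its own -x, column behind (x = 64 to 100 mm), head 50 mm wide reaching forward over the cup (x = -45 to 100 mm, underside 120 mm and top 150 mm above the bench). Origin on the bench exactly under the vertical rod; x points to the column, z up. More than 20 N between foot and cup spoils the setting.
- stop_rod: Vertical 16 mm steel rod sliding only up and down in the head; flat-topped black knob (36 mm diameter, 18 mm high) on top, a 48 mm steel foot disc with three rubber buttons under it screwed into its lower end. Origin: centre of the knob's top, at most 260 mm above the bench; travel 75 mm. The buttons reach 155 to 175 mm below it (fixed, not told). Stays where left; 3 to 4 N pushes it down.
- clamp_lever (a joint): Angle of the clamp lever (rad): at 0, open, it points to the stand's +y; it turns counter-clockwise seen from above about a vertical axis at x = -22.6 mm, y = 0 in the stand's frame; at its stop, 1.6, it points to the stand's -x (to the robot). Its cam meets the rod at about 0.85, is tightest at 1.4 (some 0.4 N m to turn); locked is beyond 1.3, open below 0.8. It stays where left.
- clamp_grip (a point): Centre of the upper end of the clamp lever's upright black grip: a round post of 13 mm diameter that stands up 32 mm over the flat steel arm of the lever; its axis is 75 mm from the lever's axis, its upper end 203 mm above the bench.
- steel_cup_1: Loose turned steel cup, 60 mm diameter, 52 mm high, open at the top, broad red band. Origin at the centre of its underside. One of the three cups stands under the rod (which one varies, within 3 mm of its axis), the other two beside the stand.
- steel_cup_2: Loose turned steel cup, 48 mm diameter, 66 mm high, slender, without a band. Origin at the centre of its underside.
- steel_cup_3: Loose turned steel cup, 64 mm diameter, 40 mm high, with a narrow red band. Origin at the centre of its underside.
There are look-alikes about, which are no part of the job. Leave any purple look-alike of the steel_cup_1 alone. Leave any turquoise look-alike of the steel_cup_3 alone.

How it is judged:
On the way, in this order (a step that is already met when the one before it is completed fails the run):
1. the rod's foot touches the cup under it while the clamp is still open (value of joint clamp_lever below 0.8 rad and (contact force between stop_rod and steel_cup_1 above 0.3 N or contact force between stop_rod and steel_cup_2 above 0.3 N or contact force between stop_rod and steel_cup_3 above 0.3 N)), for 0.2 s.
2. the clamp is locked with the foot on the cup (value of joint clamp_lever above 1.3 rad and (contact force between stop_rod and steel_cup_1 above 0.3 N or contact force between stop_rod and steel_cup_2 above 0.3 N or contact force between stop_rod and steel_cup_3 above 0.3 N)), for 0.2 s.
At the end, for the whole second after the job is handed in: The rod's foot rests on the cup under it (contact of at least 0.3 N, rod at rest), the clamp lever is beyond 1.3 rad, and all three cups are upright within 0.05 rad (all of step 2 and linear speed of stop_rod below 0.005 m/s and angle between each of steel_cup_1, steel_cup_2, steel_cup_3's own z axis and vertical below 0.05 rad); the robot touches nothing.
It fails at once if the foot presses on a cup with more than 20 N (contact force between stop_rod and steel_cup_1 above 20 N or contact force between stop_rod and steel_cup_2 above 20 N or contact force between stop_rod and steel_cup_3 above 20 N).
It fails at once if a cup is moved by more than 15 mm (distance of any of steel_cup_1, steel_cup_2, steel_cup_3 from where it was at the start of the episode above 0.015 m).
It also fails if it takes over 50 s, if anything falls off the work surface, if the arm or the gripper's body presses on something with over 40 N, if the wrist force passes 120 N, or if a joint passes its speed limit or range.

## Working session

There is one attempt and no reset: what is moved stays moved. The work goes in short steps, Python scripts to look and compute and a tool call to move; the robot and the scene stay as the last step left them, time stands still between calls to the robot, and variables do not carry over. Pictures are saved under pics/ and viewed, about 8 in all and at most 12, crops included, and the job is handed in when it is done.

Besides the shell and the picture viewer there is one more tool, called after "Request:" as a command line: name --argument value ..., lists and objects as JSON in quotes. play_rows: Moves the arm, as the interface text tells. Its arguments: {"type":"object","properties":{"deltas":{"type":"array"},"squeeze":{"type":"number"}},"required":["deltas"]}

```bash
mkdir -p pics
python3 - <<'E'
from bench import observe, optics, manip
import cv2
for n in ("side","top"):
    im=optics.grab_frame(n); cv2.imwrite(f"pics/{n}0.png",im[:,:,::-1])
    c=optics.camera_params(n); print(n,{k:(v if k!='extrinsics' else [list(map(lambda a:round(float(a),4),r)) for r in v]) for k,v in c.items()})
s=observe(); print(s)
E
ls
```

```text
side {'fx': 480.0358376383769, 'fy': 480.0358376383769, 'cx': 317.9094629609618, 'cy': 236.04313539494476, 'D': array([-0.0615297,  0.       ,  0.       ,  0.       ,  0.       ]), 'extrinsics': [[0.9999, 0.0044, -0.0121, 0.5614], [0.0123, -0.5977, 0.8016, -0.7125], [-0.0036, -0.8017, -0.5977, 0.7351], [0.0, 0.0, 0.0, 1.0]]}
top {'fx': 524.358388002781, 'fy': 524.358388002781, 'cx': 319.7817986503563, 'cy': 234.57896848655653, 'D': array([-0.07683334,  0.        ,  0.        ,  0.        ,  0.        ]), 'extrinsics': [[-0.0278, -0.9887, 0.1474, 0.3746], [-0.9994, 0.0247, -0.0229, 0.0396], [0.019, -0.148, -0.9888, 1.1964], [0.0, 0.0, 0.0, 1.0]]}
{'t': 0.1, 'joint_positions': array([ 1.02501310e+00,  3.42641803e-01,  1.52489917e+00,  3.37895238e-05,
        1.27544381e+00, -1.45996045e-01]), 'joint_velocities': array([-0.00122247, -0.00141607, -0.00305196, -0.00056463,  0.00039611,
        0.00042612]), 'effort': array([ 1.65110734e-03, -4.34446657e+01, -2.46494722e+01, -1.83405468e-04,
        4.59345145e-03,  2.56096934e-05]), 'position': array([0.20412149, 0.48330381, 0.2307091 ]), 'tcp_rot': array([-0.39095742,  0.58977844,  0.39055925,  0.58887789]), 'ft_force': array([ 0.78629165, -0.51488805, -0.07824002]), 'torque': array([-0.00083819, -0.02110806, -0.00237733]), 'width': 0.08552444796026491}
pics
```

View pics/side0.png

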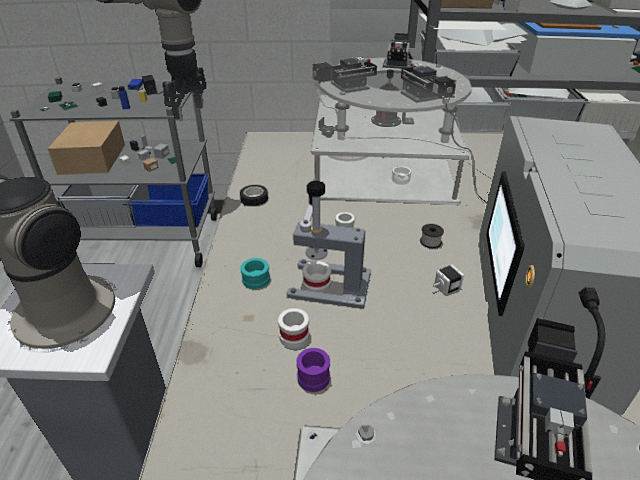

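View pics/top0.png

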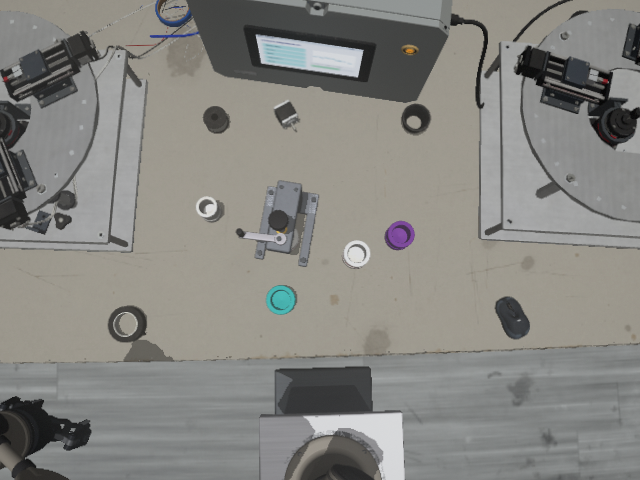

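The side view shows the stand with the knob at (316,187). Under its rod is a red-banded cup at (317,275), another banded cup stands at (293,328), and a plain one at (345,220). The purple (313,370) and turquoise (256,273) cups are look-alikes, to be left alone. In the top view the knob is at (278,219), the lever grip at (240,233) and the lever axis at about (281,239).

Run:
```python
import cv2,numpy as np
a=cv2.imread("pics/side0.png")[170:350,250:390]; b=cv2.imread("pics/top0.png")[170:275,220:340]
a=cv2.resize(a,None,fx=3.2,fy=3.2,interpolation=cv2.INTER_CUBIC)   # 448x576
b=cv2.resize(b,(800-448,int(105*352/120)),interpolation=cv2.INTER_CUBIC)
c=np.zeros((576,800,3),np.uint8); c[:,:448]=a; c[:b.shape[0],448:]=b
cv2.imwrite("pics/crop1.png",c)
```

```text
(no output)
```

View pics/crop1.png

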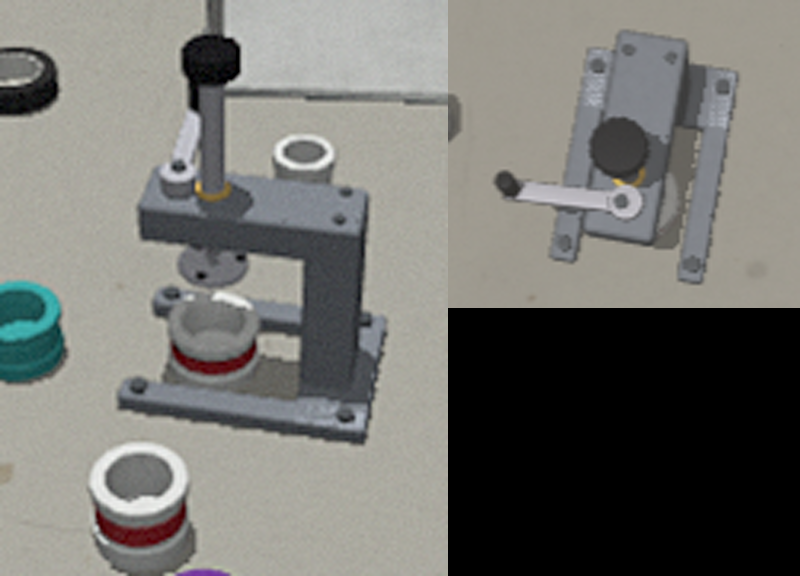

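```bash
cat > h.py <<'E'
import numpy as np, cv2
from bench import optics
from scipy.optimize import least_squares
def proj(n,P):
    c=optics.camera_params(n); T=np.linalg.inv(c["extrinsics"]); K=np.array([[c["fx"],0,c["cx"]],[0,c["fy"],c["cy"]],[0,0,1]])
    return cv2.projectPoints(np.atleast_2d(np.asarray(P,float)),cv2.Rodrigues(T[:3,:3])[0],T[:3,3],K,c["D"])[0][:,0]
def S(p,P):  # stand -> world
    c,s=np.cos(p[2]),np.sin(p[2]); P=np.atleast_2d(P)
    return np.c_[p[0]+c*P[:,0]-s*P[:,1],p[1]+s*P[:,0]+c*P[:,1],P[:,2]]
E
python3 - <<'E'
from h import *
t=lambda u,v:((u-448)/2.933+220,v/2.933+170); s=lambda u,v:(u/3.2+250,v/3.2+170)
obs=[("top",t(622,31),(.1,.025,.15)),("top",t(688,40),(.1,-.025,.15)),("top",t(588,232),(-.045,.025,.15)),("top",t(655,244),(-.045,-.025,.15)),
("top",t(624,202),(-.0226,0,.17)),("side",s(140,205),(-.045,-.025,.15)),("side",s(367,215),(.1,-.025,.15)),("side",s(160,172),(-.045,.025,.15)),("side",s(178,170),(-.0226,0,.17)),
("top",t(619,146),(0,0,'k')),("side",s(211,46),(0,0,'k'))]
def f(p):
    return np.concatenate([(proj(n,S(p,[a[0],a[1],p[3] if a[2]=='k' else a[2]]))[0]-uv) for n,uv,a in obs])
r=least_squares(f,[.5,.1,0,.26],loss='soft_l1',x_scale=[.1,.1,.1,.1]); p=r.x
print(p.round(4)); print(f(p).reshape(-1,2).round(1))
print("grip0",S(p,[-.0226,.075,.203])," grip1.6",S(p,[-.0976,0,.203]), "axis",S(p,[-.0226,0,.17]))
g=proj("top",S(p,[-.0226,.075,.203]))[0]; print(g,"seen",t(504,180))
for nm,z,uv in (("cup1",.052,s(139,475)),("cup2",.066,s(304,152))):
    q=least_squares(lambda w:proj("side",[w[0],w[1],z])[0]-uv,[.5,0]).x; print(nm,q.round(3))
from bench import observe
from scipy.spatial.transform import Rotation as R
print(R.from_quat(observe()["tcp_rot"]).as_matrix().round(3))
E
```

```text
[ 0.5448  0.0907 -0.1736  0.2606]
[[-1.5 -1.4]
 [ 0.1 -0.9]
 [-1.3 -0.5]
 [ 0.5 -0.9]
 [-0.  -0.7]
 [-2.   1.4]
 [-2.2  6. ]
 [-2.9 -2.1]
 [-0.8 -1.5]
 [ 0.8 -0.9]
 [-0.6  0.1]]
grip0 [[0.53546413 0.16851951 0.203     ]]  grip1.6 [[0.44863687 0.10760131 0.203     ]] axis [[0.52250959 0.09464678 0.17      ]]
[240.3460065  229.96453788] seen (239.09307875894987, 231.37061029662462)
cup1 [ 0.503 -0.064]
cup2 [0.614 0.262]
[[-0.001 -0.921  0.389]
 [-0.001  0.389  0.921]
 [-1.     0.    -0.001]]
```

```bash
cat >> h.py <<'E'
from scipy.spatial.transform import Rotation as Rot
from bench import observe
P=np.array([.5448,.0907,-.1736])
def status(tgt=None,ang=None):
    s=observe(); M=Rot.from_quat(s["tcp_rot"]).as_matrix(); z=np.arctan2(M[1,2],M[0,2])
    print("t",round(s["t"],2),"pos",(s["position"]*1e3).round(1),"F",s["ft_force"].round(2),"tau",s["torque"].round(2),"w",round(s["width"]*1e3,1),"tool-x",M[:,0].round(3))
    if tgt is not None: print("shift mm",(M.T@(np.array(tgt)-s["position"])*1e3).round(1))
    if ang is not None: print("roll",round(float(-(ang-z)),3))
E
python3 - <<'E'
from h import *
status([.5448,.0907,.285],P[2])
s=lambda u,v:np.array((u/3.2+250,v/3.2+170))
def rad(c,z,u0,u1): # diameter from left/right rim pixels along side camera u
    a=proj("side",[[c[0]-.03,c[1],z],[c[0]+.03,c[1],z]]); return (u1-u0)/3.2/(a[1,0]-a[0,0])*60
print("under",rad(P,.045,168,259),"front",rad((.503,-.064),.052,90,188))
for nm,uv in (("foot disc",s(213,264)),("rim",s(213,318))):
    z=least_squares(lambda w:proj("side",[P[0],P[1],w[0]])[0]-uv,[.05]).x; print(nm,z.round(4))
E
```

```text
t 0.1 pos [204.1 483.3 230.7] F [ 0.79 -0.51 -0.08] tau [-0.   -0.02 -0.  ] w 85.5 tool-x [-0.001 -0.001 -1.   ]
shift mm [ -54.1 -466.6 -229.1]
roll 1.345
under 62.62251202529649 front 59.443624114146594
foot disc [0.0922]
rim [0.0446]
```

Request:
play_rows --deltas '[[0,[-30,-20,-10],0.07],[0,[-50,-60,-30],0.15],[0,[-55,-100,-49],0.24],[0,[-55,-140,-68],0.33],[0,[-55,-180,-88],0.42],[0,[-55,-220,-108],0.51],[0,[-55,-250,-122],0.6],[0,[-55,-270,-132],0.67]]' --squeeze 20

```text
t: 0.9
position: [0.4029, 0.2549, 0.286]
tcp_rot: [-0.174, 0.686, 0.173, 0.685]
ft_force: [-0.3, 0.8, 0.7]
width: 0.0002
```

```bash
python3 -c "
from h import *
status([.5448,.0907,.283],P[2])"
```

```text
t 0.9 pos [402.9 254.9 286. ] F [-0.35  0.77  0.73] tau [ 0.01  0.03 -0.  ] w 0.2 tool-x [-0.    -0.001 -1.   ]
shift mm [   3.  -212.    46.8]
roll 0.669
```

The cup under the rod measures 63 mm across with its rim at about 44 mm and a narrow band, so it is steel_cup_3. I expect contact with the knob top at about 0.195–0.215 m.

Request:
play_rows --deltas '[[0,[0,-25,5],0.08],[0,[1,-60,13],0.17],[0,[2,-100,22],0.26],[0,[3,-140,31],0.36],[0,[3,-175,39],0.46],[0,[3,-200,44],0.55],[0,[3,-212,47],0.63],[0,[3,-212,47],0.67]]'

```text
t: 1.7
position: [0.5456, 0.0918, 0.2823]
tcp_rot: [0.061, 0.705, -0.062, 0.704]
ft_force: [-0.9, -0.2, 0.2]
width: 0.0
```

Run:
```python
from h import *
status([.5448,.0907,.262],P[2])
a=optics.grab_frame("side")[120:320,250:390,::-1]; b=optics.grab_frame("top")[170:275,220:340,::-1]
a=cv2.resize(a,None,fx=3,fy=3,interpolation=cv2.INTER_CUBIC); b=cv2.resize(b,(360,315),interpolation=cv2.INTER_CUBIC)
c=np.zeros((600,780,3),np.uint8); c[:,:420]=a; c[:315,420:]=b
cv2.imwrite("pics/crop2.png",c)
```

```text
t 1.7 pos [545.6  91.8 282.3] F [-0.92 -0.19  0.16] tau [ 0.01  0.07 -0.11] w 0.0 tool-x [-0.001 -0.    -1.   ]
shift mm [20.3 -1.2 -0.5]
roll -0.001
```

View pics/crop2.png

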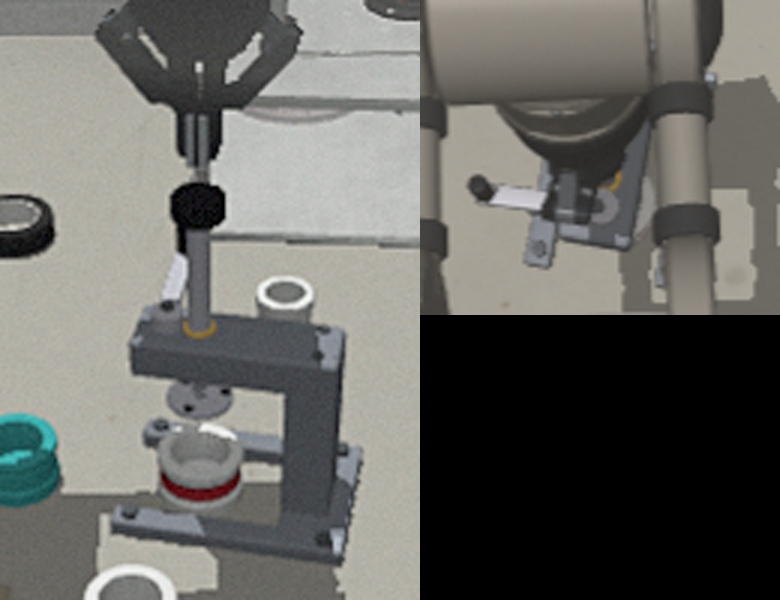

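The fingertips are centred over the knob (tips at (200,160), knob top at (199,195) in the crop). Descending.

Request:
play_rows --deltas '[[0,[8,0,0],0],[0,[15,0,0],0],[0,[19,0,0],0],[0,[22,0,0],0],[0,[25,0,0],0],[0,[28,0,0],0],[0,[31,0,0],0],[0,[34,0,0],0]]'

```text
t: 2.6
position: [0.5447, 0.0937, 0.2494]
tcp_rot: [0.06, 0.704, -0.06, 0.705]
ft_force: [-1.8, 1.4, 3.3]
width: 0.0001
```

Request:
play_rows --deltas '[[0,[4,0,0],0],[0,[8,0,0],0],[0,[12,0,0],0],[0,[15,0,0],0],[0,[18,0,0],0],[0,[20,0,0],0],[0,[21,0,0],0],[0,[21,0,0],0]]'

```text
t: 3.4
position: [0.5448, 0.0933, 0.228]
tcp_rot: [0.06, 0.705, -0.06, 0.705]
ft_force: [0.7, -0.2, 0.5]
width: 0.0003
```

Run:
```python
from h import *
status([.5448,.0907,.22],P[2])
a=optics.grab_frame("side")[200:300,270:380,::-1]
cv2.imwrite("pics/crop3.png",cv2.resize(a,None,fx=5,fy=5,interpolation=cv2.INTER_CUBIC))
```

```text
t 3.4 pos [544.8  93.3 228. ] F [ 0.73 -0.16  0.49] tau [ 0.04  0.01 -0.01] w 0.3 tool-x [-0. -0. -1.]
shift mm [ 8.  -2.6  0.4]
roll 0.005
```

View pics/crop3.png

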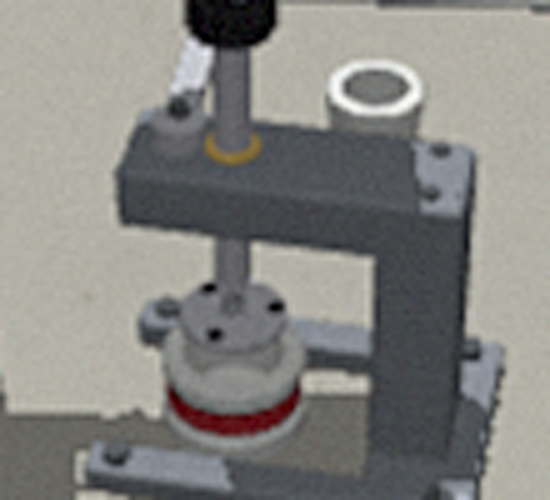

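The foot disc is at (230,313) in the crop, roughly 10–15 mm over the rim at (233,360). From here I go slower.

Request:
play_rows --deltas '[[0,[2,0,0],0],[0,[4,0,0],0],[0,[6,0,0],0],[0,[7.5,0,0],0],[0,[8.5,0,0],0],[0,[9,0,0],0],[0,[9.5,0,0],0],[0,[10,0,0],0]]'

```text
t: 4.25
position: [0.5449, 0.0935, 0.2184]
tcp_rot: [0.06, 0.704, -0.06, 0.705]
ft_force: [-0.2, -2.5, 2.6]
width: -0.0002
```

Request:
play_rows --deltas '[[0,[0.3,0,0],0],[0,[0.6,0,0],0],[0,[0.9,0,0],0],[0,[1.2,0,0],0],[0,[1.5,0,0],0],[0,[1.8,0,0],0],[0,[2.1,0,0],0],[0,[2.4,0,0],0]]'

```text
t: 5.05
position: [0.5448, 0.0936, 0.2159]
tcp_rot: [0.06, 0.704, -0.06, 0.705]
ft_force: [1.5, -1.1, 2.9]
width: 0.0001
```

Request:
play_rows --deltas '[[0,[0.2,0,0],0],[0,[0.4,0,0],0],[0,[0.6,0,0],0],[0,[0.8,0,0],0],[0,[1.0,0,0],0],[0,[1.2,0,0],0],[0,[1.4,0,0],0],[0,[1.6,0,0],0]]'

```text
t: 5.85
position: [0.5448, 0.0936, 0.2143]
tcp_rot: [0.06, 0.705, -0.06, 0.705]
ft_force: [1.5, -1.9, 3.3]
width: -0.0002
```

Request:
play_rows --deltas '[[0,[0.2,0,0],0],[0,[0.4,0,0],0],[0,[0.6,0,0],0],[0,[0.8,0,0],0],[0,[1.0,0,0],0],[0,[1.2,0,0],0],[0,[1.4,0,0],0],[0,[1.6,0,0],0]]'

```text
t: 6.65
position: [0.5448, 0.0936, 0.2127]
tcp_rot: [0.06, 0.705, -0.06, 0.705]
ft_force: [2.6, -0.9, 3.0]
width: -0.0
```

Request:
play_rows --deltas '[[0,[0.2,0,0],0],[0,[0.4,0,0],0],[0,[0.6,0,0],0],[0,[0.8,0,0],0],[0,[1.0,0,0],0],[0,[1.2,0,0],0],[0,[1.4,0,0],0],[0,[1.6,0,0],0]]'

```text
t: 7.45
position: [0.5448, 0.0936, 0.2114]
tcp_rot: [0.06, 0.704, -0.06, 0.705]
ft_force: [1.0, -0.3, 5.2]
width: -0.0001
```

Request:
play_rows --deltas '[[0,[0.1,0,0],0],[0,[0.2,0,0],0],[0,[0.3,0,0],0],[0,[0.3,0,0],0],[0,[0.3,0,0],0],[0,[0.3,0,0],0],[0,[0.3,0,0],0],[0,[0.3,0,0],0]]'

```text
t: 8.25
position: [0.5447, 0.0936, 0.2112]
tcp_rot: [0.06, 0.704, -0.06, 0.705]
ft_force: [1.9, -0.2, 6.9]
width: 0.0001
```

```bash
python3 -c "
from h import *
status()"
```

```text
t 8.25 pos [544.7  93.6 211.2] F [ 1.85 -0.22  6.91] tau [-0.08 -0.21 -0.02] w 0.1 tool-x [ 0.001  0.    -1.   ]
```

Request:
play_rows --deltas '[[0,[0.1,0,0],0],[0,[0.2,0,0],0],[0,[0.3,0,0],0],[0,[0.4,0,0],0],[0,[0.4,0,0],0],[0,[0.4,0,0],0],[0,[0.4,0,0],0],[0,[0.4,0,0],0]]'

```text
t: 9.05
position: [0.5447, 0.0936, 0.2111]
tcp_rot: [0.06, 0.704, -0.06, 0.705]
ft_force: [1.3, -0.8, 7.1]
width: 0.0001
```

Request:
play_rows --deltas '[[0,[-2,0,0],0],[0,[-10,0,0],0],[0,[-22,0,0],0],[0,[-35,0,0],0],[0,[-45,0,0],0],[0,[-45,0,0],0],[30,[-45,10,-3],0],[30,[-45,25,-7],0]]'

```text
t: 9.85
position: [0.5416, 0.1198, 0.2548]
tcp_rot: [0.06, 0.705, -0.06, 0.704]
ft_force: [-0.0, -0.5, 0.5]
width: 0.0284
```

```bash
python3 -c "
from h import *
status([.5345,.1685,.245],P[2])"
```

```text
t 9.85 pos [541.6 119.8 254.8] F [-0.02 -0.53  0.51] tau [0.03 0.03 0.03] w 28.4 tool-x [-0.001  0.    -1.   ]
shift mm [  9.8  46.8 -15.2]
roll 0.003
```

Request:
play_rows --deltas '[[30,[0,15,-5],0],[30,[0,30,-10],0],[30,[0,42,-14],0],[30,[0,47,-15],0],[30,[5,47,-15],0],[30,[10,47,-15],0],[30,[10,47,-15],0],[30,[10,47,-15],0]]'

```text
t: 10.65
position: [0.5351, 0.1677, 0.2451]
tcp_rot: [0.06, 0.705, -0.06, 0.704]
ft_force: [0.1, -0.1, 0.5]
width: 0.0303
```

Run:
```python
from h import *
status([.5345,.1685,.177],P[2])
a=optics.grab_frame("side")[130:290,240:380,::-1]; b=optics.grab_frame("top")[170:275,200:320,::-1]
a=cv2.resize(a,None,fx=3,fy=3,interpolation=cv2.INTER_CUBIC); b=cv2.resize(b,(360,315),interpolation=cv2.INTER_CUBIC)
c=np.zeros((480,780,3),np.uint8); c[:,:420]=a; c[:315,420:]=b
cv2.imwrite("pics/crop4.png",c)
```

```text
t 10.65 pos [535.1 167.7 245.1] F [ 0.12 -0.08  0.46] tau [-0.04 -0.06 -0.03] w 30.3 tool-x [-0.001 -0.    -1.   ]
shift mm [68.1  0.7 -0.7]
roll 0.004
```

View pics/crop4.png

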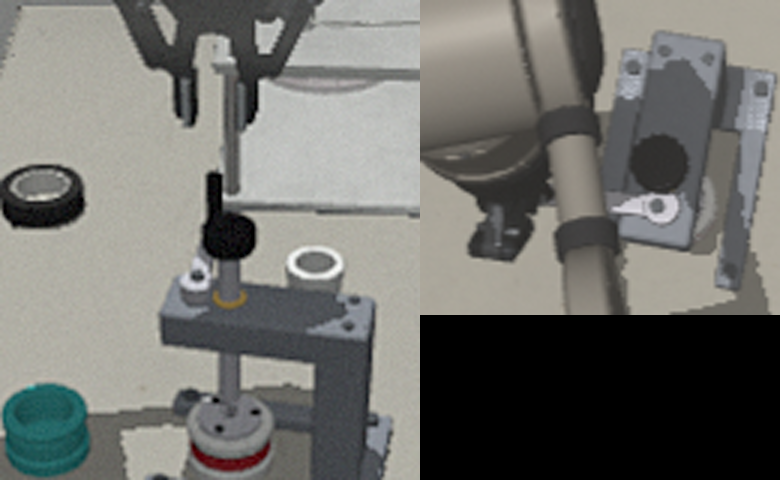

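The foot now sits on the cup. In the side crop the grip's top is at (214,175), between the fingers at (190,122) and (243,125).

Run:
```python
from h import *
print("grip pred",proj("side",S(P,[-.0226,.075,.203])),"seen",214/3+240,175/3+130)
print("tcp",proj("side",[.5351,.1677,.2451]),"seen mid",217/3+240,124/3+130)
```

```text
grip pred [[311.77616503 189.18144011]] seen 311.3333333333333 188.33333333333334
tcp [[311.35347316 172.01527843]] seen mid 312.3333333333333 171.33333333333334
```

Request:
play_rows --deltas '[[30,[12,0,0],0],[30,[24,0,0],0],[30,[34,0,0],0],[30,[44,0,0],0],[30,[52,0,0],0],[30,[60,0,0],0],[30,[65,0,0],0],[30,[67,0,0],0]]'

```text
t: 11.55
position: [0.535, 0.1683, 0.1778]
tcp_rot: [0.06, 0.705, -0.06, 0.704]
ft_force: [-0.1, -0.7, 0.6]
width: 0.03
```

Run:
```python
from h import *
status()
# arc table in tool axes at lever-0 alignment (y=stand y, z=stand x), then per-call shifts
r=75.
for a0,a1 in ((0,.56),(.56,1.12),(1.12,1.68)):
    for k in range(1,9):
        a=a0+(a1-a0)*k/8; d=np.array([-np.sin(a)+np.sin(a0),np.cos(a)-np.cos(a0)])*r # stand x,y
        c,s=np.cos(a0),np.sin(a0); print([round(float(v),1) for v in (0,-s*d[0]+c*d[1],c*d[0]+s*d[1])],round(-(a-a0),3))
```

```text
t 11.55 pos [535.  168.3 177.8] F [-0.06 -0.73  0.58] tau [-0.03 -0.03 -0.  ] w 30.0 tool-x [-0.001 -0.    -1.   ]
[0.0, -0.2, -5.2] -0.07
[0.0, -0.7, -10.5] -0.14
[0.0, -1.6, -15.6] -0.21
[0.0, -2.9, -20.7] -0.28
[0.0, -4.5, -25.7] -0.35
[0.0, -6.5, -30.6] -0.42
[0.0, -8.8, -35.3] -0.49
[0.0, -11.5, -39.8] -0.56
[0.0, -0.2, -5.2] -0.07
[0.0, -0.7, -10.5] -0.14
[0.0, -1.6, -15.6] -0.21
[0.0, -2.9, -20.7] -0.28
[0.0, -4.5, -25.7] -0.35
[0.0, -6.5, -30.6] -0.42
[0.0, -8.8, -35.3] -0.49
[0.0, -11.5, -39.8] -0.56
[0.0, -0.2, -5.2] -0.07
[0.0, -0.7, -10.5] -0.14
[0.0, -1.6, -15.6] -0.21
[0.0, -2.9, -20.7] -0.28
[0.0, -4.5, -25.7] -0.35
[0.0, -6.5, -30.6] -0.42
[0.0, -8.8, -35.3] -0.49
[0.0, -11.5, -39.8] -0.56
```

Request:
play_rows --deltas '[[22,[0,-0.2,-5.2],-0.07],[22,[0,-0.7,-10.5],-0.14],[22,[0,-1.6,-15.6],-0.21],[22,[0,-2.9,-20.7],-0.28],[22,[0,-4.5,-25.7],-0.35],[22,[0,-6.5,-30.6],-0.42],[22,[0,-8.8,-35.3],-0.49],[22,[0,-11.5,-39.8],-0.56]]'

```text
t: 12.35
position: [0.4943, 0.1637, 0.1788]
tcp_rot: [-0.138, 0.693, 0.138, 0.694]
ft_force: [1.5, 0.7, 0.0]
width: 0.0216
```

Request:
play_rows --deltas '[[22,[0,-0.2,-5.2],-0.07],[22,[0,-0.7,-10.5],-0.14],[22,[0,-1.6,-15.6],-0.21],[22,[0,-2.9,-20.7],-0.28],[22,[0,-4.5,-25.7],-0.35],[22,[0,-6.5,-30.6],-0.42],[22,[0,-8.8,-35.3],-0.49],[22,[0,-11.5,-39.8],-0.56]]'

```text
t: 13.15
position: [0.4622, 0.1379, 0.179]
tcp_rot: [-0.325, 0.627, 0.324, 0.629]
ft_force: [0.9, 0.6, -0.8]
width: 0.0216
```

Run:
```python
from h import *
status(S(P,[-.0226-.075*np.sin(1.6),.075*np.cos(1.6),.178])[0],P[2]+1.6)
```

```text
t 13.15 pos [462.2 137.9 179. ] F [ 0.95  0.62 -0.79] tau [ 0.06 -0.28 -0.03] w 21.6 tool-x [ 0.002  0.001 -1.   ]
shift mm [  0.9  -7.4 -34.5]
roll -0.473
```

Request:
play_rows --deltas '[[22,[0,-0.2,-5.2],-0.07],[22,[0,-0.7,-10.5],-0.14],[22,[0,-1.6,-15.6],-0.21],[22,[0,-2.9,-20.7],-0.28],[22,[0,-4.5,-25.7],-0.35],[22,[0,-6.5,-30.6],-0.42],[22,[0,-8.3,-34.2],-0.48],[22,[0,-9.6,-36.6],-0.51]]'

```text
t: 13.95
position: [0.4495, 0.1046, 0.1792]
tcp_rot: [-0.472, 0.524, 0.472, 0.529]
ft_force: [4.7, 19.5, -3.9]
width: 0.0223
```

Run:
```python
from h import *
status(S(P,[-.0226-.075*np.sin(1.6),.075*np.cos(1.6),.178])[0],P[2]+1.6)
```

```text
t 13.95 pos [449.5 104.6 179.2] F [ 4.65 19.52 -3.87] tau [ 3.12 -0.77 -0.08] w 22.3 tool-x [ 0.004  0.005 -1.   ]
shift mm [1.2 1.3 0.7]
roll 0.035
```

The 19.5 N reaction is well above the roughly 5 N the cam needs, so the lever is at its stop. Back off and lift.

Request:
play_rows --deltas '[[22,[0,0,3],0],[26,[0,0,4],0],[30,[0,0,4],0],[30,[-10,0,4],0],[30,[-30,0,4],0],[30,[-60,0,4],0],[30,[-90,0,4],0],[30,[-100,0,4],0]]'

```text
t: 14.75
position: [0.4497, 0.1063, 0.282]
tcp_rot: [-0.473, 0.525, 0.47, 0.528]
ft_force: [0.4, -0.2, 0.1]
width: 0.0303
```

Request:
play_rows --deltas '[[30,[0,20,20],0],[30,[0,40,50],0],[30,[0,40,90],0],[30,[0,40,130],0],[30,[0,40,160],0],[30,[0,40,180],0],[30,[0,40,180],0],[30,[0,40,180],0]]'

```text
t: 15.55
position: [0.4282, 0.2893, 0.2779]
tcp_rot: [-0.472, 0.527, 0.472, 0.526]
ft_force: [0.1, -0.7, -0.2]
width: 0.0303
```

Run:
```python
from h import *
status()
a=optics.grab_frame("side")[160:350,240:380,::-1]; b=optics.grab_frame("top")[170:275,220:340,::-1]
a=cv2.resize(a,None,fx=3,fy=3,interpolation=cv2.INTER_CUBIC); b=cv2.resize(b,(360,315),interpolation=cv2.INTER_CUBIC)
c=np.zeros((570,780,3),np.uint8); c[:,:420]=a; c[:315,420:]=b
cv2.imwrite("pics/crop5.png",c)
for k in (1.3,1.6): print(k,(proj("top",S(P,[-.0226-.075*np.sin(k),.075*np.cos(k),.203]))[0]-[220,170])*3+[420,0],(proj("side",S(P,[-.0226-.075*np.sin(k),.075*np.cos(k),.203]))[0]-[240,160])*3)
```

```text
t 15.55 pos [428.2 289.3 277.9] F [ 0.07 -0.66 -0.18] tau [-0.01  0.06 -0.01] w 30.3 tool-x [-0.001 -0.001 -1.   ]
1.3 [547.80137821 304.35227537] [ 97.02108208 118.56084727]
1.6 [581.93659936 313.78358173] [ 84.63532445 135.51369714]
```

View pics/crop5.png

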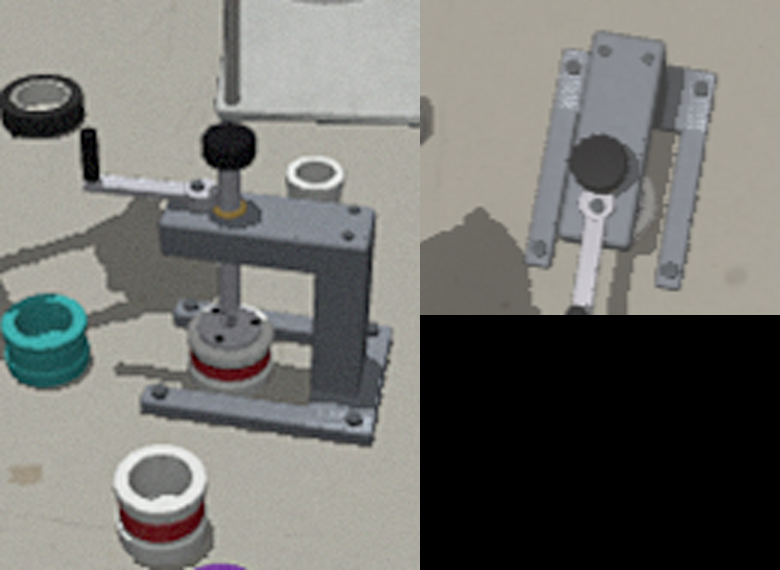

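The lever points along the stand's -x, with the grip at (580,313) in the top crop and (88,132) in the side crop, matching 1.6 rad. The foot is on the cup at (230,325), and the cups are upright. Handing in.

```bash
python3 -c "
from bench import ticket
print(ticket.finish_job())"
```

```text
the job is handed in; nothing more can be done
None
```

I lowered the rod until its foot sat on steel_cup_3, swung the clamp lever to its stop, backed clear and handed the job in at about 15.7 s. No verdict was reported.

- **Lowering the rod:** I pushed the knob down with closed fingers. The force was about 3 N while sliding and rose to about 7 N on contact at knob height 0.211 m. That puts roughly 4 N on the cup, well under the 20 N limit.
- **Locking the clamp:** I straddled the grip with the fingers and followed its arc. The reaction rose to about 20 N at the end, so the lever was at its stop.
- **Last picture:** The grip is within about 2 pixels of where it should be at 1.6 rad, and the foot is on the rim. steel_cup_3, steel_cup_1 and steel_cup_2 are upright and look unmoved. I judged this by eye and did not measure their positions.
- **Robot:** The gripper is clear, with wrist force near zero.

**Not checked:** I could not measure the contact force left between foot and cup after locking. I inferred it from the pressing force before release. No check failed or disagreed.

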